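# Set up the slide-mounting station

### The arm

A 6-joint arm with a two-finger parallel gripper is mounted at the origin on a cart in front of the work surface, level with it; the furniture and walls round the work are solid. World frame = base frame: x ahead of the robot, y to its left, z up, the work surface at z = 0. Lengths are in m, angles in rad, forces in N, time in s.
With the tool pointing down it reaches from about 0.3 to 0.775 m from the base axis. Payload 14.6 kg.
Tool frame: the origin (TCP) lies on the centre line of the jaws, within the pads' length; the fingertips stand 19 mm ahead of it and the grasp point (between the pads) is the TCP; y points along the fingers, x is the direction in which the jaws open and shut, and the axes are right-handed (so a half turn about y gives the same grasp; the last joint's range is limited). The gripper opens to 94 mm and grips with 3 to 60 N. Pads are 16 mm wide; open, the fingers measure 119 mm over their backs; the gripper's body (75 mm by 177 mm) begins 78 mm behind the grasp point.
Start: joints at [-1.351, 0.3, 1.521, -0, 1.321, -0.067], TCP at [0.156, -0.528, 0.224] pointing down, gripper open.
Joint ranges: [-3.03, 3.03], [-0.79, 2.21], [0.23, 2.52], [-1.04, 4.18], [0, 3.07], [-2.55, 2.55]. Speed limits (rad/s): [2.22, 2.22, 2.57, 3.14, 3.14, 3.14].

### API

Orientations are given as [roll, pitch, yaw] about the fixed x, y, z axes, in that order (R = Rz(yaw) Ry(pitch) Rx(roll)).
In Python, from station import get_obs, cams, workorder gives the robot as it stands.
- The arm moves only by the shell command python3 -m handwheel 'ROWS' [FORCE]. ROWS is JSON, a list of rows, each an object of numbers: "fingers": the opening, from -1 (shut) to 1 (fully open); "x", "y", "z": the shift along the tool's x, y, z in m; "spin": the turn about the tool's y in degrees. In form: [{"fingers": .., "x": .., "y": .., "z": .., "spin": ..}, ...]. A call has exactly 10 rows; each row is the pose to reach, as a shift and turn from the pose commanded when the call began, along the tool's axes at that moment; what a row does not reach only later rows make up. A row lasts 1/10 s, in which the tool goes at most 50 mm and 8.59 degrees, less where a joint would pass 70% of its speed; a pose out of reach is approached as far as the arm can. A call with a gripper value outside its range is refused whole. The fingers move at their own pace and stop on an object; FORCE is the grip in N (left out, the last holds). Time passes only in rows, so rows that repeat a pose let the fingers close, or fill a call up. It gives the time, the measured TCP pose, the force and the opening at its end, in the units of the state.
- get_obs(): the state, without advancing time (a new reading comes with each control period).
- cams.camera(name): name is "scene" or "top" or "wrist"; returns (picture, depth): 384x512x3 uint8, red, green, blue; 384x512 float32, m along the optical axis (not along the pixel's ray), 0 where there is no reading.
- cams.get_calibration(name): a dict with "fx", "fy", "cx", "cy" (pixels), "view" (4x4, takes a point from world to camera coordinates). Camera axes: x right, y down, z forward; pixel columns grow to the right and rows downward; lengths in m; the calibration is good to about 2 mm. The wrist camera is an equidistant fisheye: a pixel r from the principal point sees the ray r / f radians off the axis. A picture is of the moment at which its call begins: read the wrist's pose just before it. get_calibration takes no time and is no camera call; for the wrist camera it gives the pose at the moment of the call.
- workorder.hand_in(): hands the job in, once; it reports no verdict.
The state is a dict: "time_s": time; "qpos": joint angles; "joint_vel": joint speeds; "tau": joint torques, N m; "ee_pos": TCP position; "eef_rot": TCP orientation; "force": force on the tool from outside, world axes, zero at the start; "moment": the same for the moment, N m; "grip_width": finger opening in m.
Only numpy, scipy, OpenCV 4.12 (cv2) and the standard library are available. Lean on these libraries where they do the work, as an engineer would, in place of code of your own. Each camera call takes 0.05 s, during which the arm holds its last target. There are 200 camera calls.

### The job

Pick the four slide-mounting things out from what lies along the front of the bench and set each down, without dropping it, in the holder that fits it: the stack of glass slides flat and lengthwise in the long narrow tray, the small square box of cover glasses flat in the small square tray and the roll of labels flat in the large square tray. Only when these three are in place and let go, move the dropper bottle: keep it upright and stand it in the round cup. Leave the steel mould and the wax-block cassette that lie among them where they are.

Things in the scene. Friction and masses are not known exactly. Their poses are not given: they have to be found in the camera images.
- slides: stack of glass slides, one rigid block 26 x 76 x 8 mm (x, y, z), pale and translucent; lies flat; origin at the centre of its underside, y along its length, z up. Grip it across the 26 mm width, low on the bench, near mid-length
- cover_box: small closed square box of cover glasses with a blue lid, 33 x 33 x 20 mm, rigid (the lid is fixed); origin at the centre of its underside, z up, x and y square to its sides
- roll: roll of white labels lying flat, a disc 62 mm across and 25 mm high; origin at the centre of its underside, z up. Grip it over its outside (its bore is filled as far as contact goes)
- bottle: amber dropper bottle standing upright, 108 mm high: round body 36 mm across up to the shoulder, hard black cap 23 mm across from 66 to 81 mm above its base, bulb 15 mm across above that (rigid too); origin at the centre of its underside, z up. 55 g or so; the cap is a good place to grip
- slide_tray: fixed long narrow grey plastic tray, outside 52 x 108 mm (x, y), inside 46 x 102 mm, floor 4 mm thick, rim 14 mm above the bench with a 60 mm gap for the fingers in the middle of each long side; origin at the centre of its underside, y along its length, z up
- square_tray: fixed small square grey plastic tray, outside 60 x 60 mm, inside 54 x 54 mm, floor 3 mm thick, rim 12 mm above the bench; origin at the centre of its underside, x and y square to its sides, z up
- roll_tray: fixed large square grey plastic tray, outside 90 x 90 mm, inside 84 x 84 mm, floor 3 mm thick, rim 14 mm above the bench; origin at the centre of its underside, x and y square to its sides, z up
- bottle_cup: fixed round grey plastic cup, outside 66 mm across, inside 58 mm across, floor 4 mm thick, rim 26 mm above the bench; origin at the centre of its underside, z up
- mould: empty shallow steel base mould, 31 x 43 x 12 mm, lying loose among the mounting things; not part of the job, to be left where it is; origin at the centre of its underside
- cassette: green plastic tissue cassette with a wax block on it, 29 x 40 x 12 mm, lying loose among the mounting things; not part of the job, to be left where it is; origin at the centre of its underside
Things that resemble listed ones, but are neither listed nor needed, are in the scene too. Of the things that look like the slides, the larger one is meant.

How it is judged:
On the way, in this order (a step that is already met when the one before it is completed fails the run):
1. slides, cover-glass box and label roll each lie flat in their own tray, let go and at rest, before the dropper bottle has been moved (more than 30 mm) (x of slides in the frame of slide_tray between -0.013 and 0.013 m and y of slides in the frame of slide_tray between -0.016 and 0.016 m and z of slides in the frame of slide_tray between 0.001 and 0.007 m and angle between each of slides, cover_box, roll's own z axis and vertical below 0.1 rad and linear speed of each of slides, cover_box, roll below 0.02 m/s and contact force between the fingers and slides below 0.1 N and angle between the y axis of slides and the y axis of slide_tray, either way round below 0.35 rad and x of cover_box in the frame of square_tray between -0.013 and 0.013 m and y of cover_box in the frame of square_tray between -0.013 and 0.013 m and z of cover_box in the frame of square_tray between 0 and 0.006 m and contact force between the fingers and cover_box below 0.1 N and x of roll in the frame of roll_tray between -0.013 and 0.013 m and y of roll in the frame of roll_tray between -0.013 and 0.013 m and z of roll in the frame of roll_tray between 0 and 0.006 m and contact force between the fingers and roll below 0.1 N and distance of bottle from where it was at the start of the episode below 0.03 m), for 0.2 s.
2. the dropper bottle stands upright on the floor of the round cup, let go (x of bottle in the frame of bottle_cup between -0.0125 and 0.0125 m and y of bottle in the frame of bottle_cup between -0.0125 and 0.0125 m and z of bottle in the frame of bottle_cup between 0.001 and 0.007 m and angle between bottle's own z axis and vertical below 0.1 rad and linear speed of bottle below 0.02 m/s and contact force between the fingers and bottle below 0.1 N), for 0.2 s.
At the end, for the whole second after the job is handed in: Slides flat and lengthwise (within 0.35 rad) in the long tray, centre within 13 x 16 mm; box and roll flat in the small and large square trays, within 13 mm; bottle upright in the cup, within 12.5 mm; all on the floor of their holder (3 mm), tilt under 0.1 rad, released, at rest (all of step 2 and x of slides in the frame of slide_tray between -0.013 and 0.013 m and y of slides in the frame of slide_tray between -0.016 and 0.016 m and z of slides in the frame of slide_tray between 0.001 and 0.007 m and angle between each of slides, cover_box, roll's own z axis and vertical below 0.1 rad and linear speed of each of slides, cover_box, roll below 0.02 m/s and contact force between the fingers and slides below 0.1 N and angle between the y axis of slides and the y axis of slide_tray, either way round below 0.35 rad and x of cover_box in the frame of square_tray between -0.013 and 0.013 m and y of cover_box in the frame of square_tray between -0.013 and 0.013 m and z of cover_box in the frame of square_tray between 0 and 0.006 m and contact force between the fingers and cover_box below 0.1 N and x of roll in the frame of roll_tray between -0.013 and 0.013 m and y of roll in the frame of roll_tray between -0.013 and 0.013 m and z of roll in the frame of roll_tray between 0 and 0.006 m and contact force between the fingers and roll below 0.1 N); the robot touches nothing.
It fails at once if the mould is moved more than 20 mm (distance of mould from where it was at the start of the episode above 0.02 m).
It fails at once if the cassette is moved more than 20 mm (distance of cassette from where it was at the start of the episode above 0.02 m).
It fails at once if the bottle is tipped by more than 0.7 rad (angle between bottle's own z axis and vertical above 0.7 rad).
It fails at once if slides, cover-glass box, roll or bottle is dropped or thrown (faster than 0.8 m/s out of the fingers) ((linear speed of slides above 0.8 m/s and contact force between the fingers and slides below 0.05 N) or (linear speed of cover_box above 0.8 m/s and contact force between the fingers and cover_box below 0.05 N) or (linear speed of roll above 0.8 m/s and contact force between the fingers and roll below 0.05 N) or (linear speed of bottle above 0.8 m/s and contact force between the fingers and bottle below 0.05 N)).
It also fails if it takes over 109 s, if anything falls off the work surface, if the arm or the gripper's body presses on something with over 40 N, if the wrist force passes 120 N, or if a joint passes its speed limit or range.

## Working session

There is one attempt and no reset: what is moved stays moved. The work goes in short steps, Python scripts to look and compute and a shell command to move; the robot and the scene stay as the last step left them, time stands still between calls to the robot, and variables do not carry over. Pictures are saved under pics/ and viewed, about 12 in all and at most 16, crops included, and the job is handed in when it is done.

```bash
ls; mkdir -p pics; cat > h.py <<'E'
import numpy as np, cv2
from station import get_obs, cams, workorder
def snap(n,tag):
    c=cams.get_calibration(n); p,d=cams.camera(n)
    np.savez(f'pics/{tag}.npz',p=p,d=d,view=c['view'],k=[c['fx'],c['fy'],c['cx'],c['cy']])
    cv2.imwrite(f'pics/{tag}.png',p[...,::-1]); return p,d,c
def world(d,view,k):
    # pinhole depth image -> world points
    fx,fy,cx,cy=k; v,u=np.mgrid[:d.shape[0],:d.shape[1]]
    P=np.stack([(u-cx)/fx*d,(v-cy)/fy*d,d,np.ones_like(d)],-1)
    return (P@np.linalg.inv(view).T)[...,:3]
def load(tag):
    z=np.load(f'pics/{tag}.npz'); return z['p'],z['d'],z['view'],z['k']
E
python3 - <<'E'
from h import *
o=get_obs(); print({k:np.round(v,3) for k,v in o.items()})
for n in('top','scene','wrist'):
    p,d,c=snap(n,n+'0'); print(n,{k:np.round(v,3).tolist() for k,v in c.items()},d.min(),d.max())
a=cv2.imread('pics/top0.png');cv2.imwrite('pics/top0b.png',cv2.resize(a,(800,600),interpolation=cv2.INTER_CUBIC))
E
```

```text
pics
{'time_s': np.float64(0.0), 'qpos': array([-1.351,  0.3  ,  1.522, -0.   ,  1.321, -0.067]), 'joint_vel': array([-0.001,  0.001,  0.001, -0.002, -0.001, -0.001]), 'tau': array([-2.0000e-03, -5.3181e+01, -3.5274e+01,  7.1000e-02,  2.4000e-02,
       -0.0000e+00]), 'ee_pos': array([ 0.156, -0.527,  0.224]), 'eef_rot': array([-1.571e+00,  1.000e-03, -1.284e+00]), 'force': array([ 0.397, -0.114, -0.399]), 'moment': array([-0.016, -0.   , -0.011]), 'grip_width': np.float64(0.094)}
top {'fx': 415.429, 'fy': 415.429, 'cx': 249.622, 'cy': 186.228, 'view': [[0.007, -1.0, 0.024, 0.107], [-0.99, -0.011, -0.14, 0.524], [0.14, -0.023, -0.99, 0.956], [0.0, 0.0, 0.0, 1.0]]} 0.0 1.7966776
scene {'fx': 499.34, 'fy': 499.34, 'cx': 259.455, 'cy': 196.228, 'view': [[-0.524, -0.852, 0.019, 0.352], [-0.637, 0.376, -0.673, 0.322], [0.566, -0.365, -0.74, 1.035], [0.0, 0.0, 0.0, 1.0]]} 0.0 2.4284732
wrist {'fx': 297.319, 'fy': 297.319, 'cx': 253.466, 'cy': 187.454, 'view': [[0.283, -0.959, -0.001, -0.549], [-0.926, -0.274, 0.262, -0.027], [-0.252, -0.073, -0.965, 0.39], [0.0, 0.0, 0.0, 1.0]]} 0.0 1.4106665
```

View pics/top0b.png

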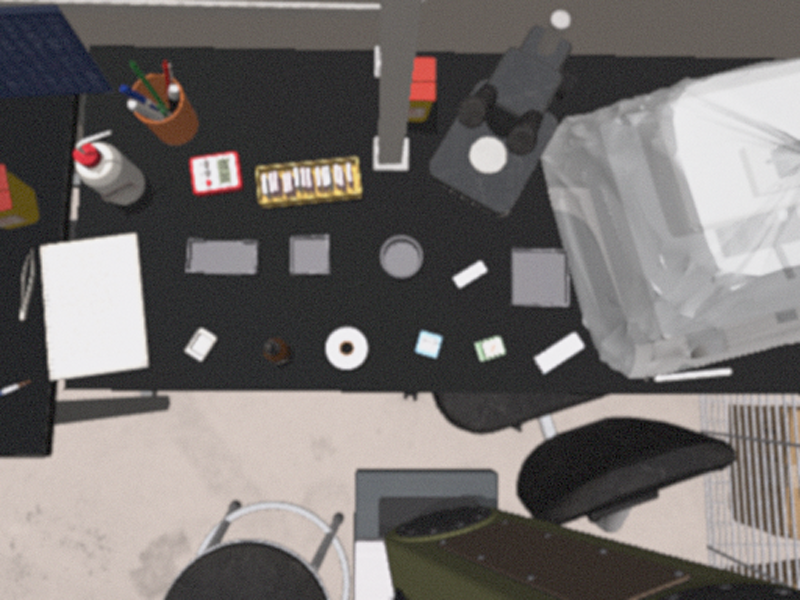

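View pics/scene0.png

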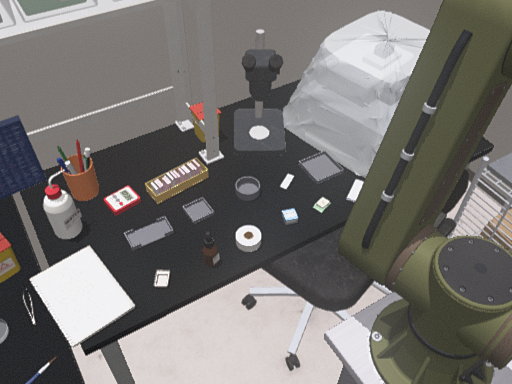

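The top view (800x600) shows, along the front, the mould (200,344), bottle (276,350), roll (347,348), blue-lidded box (428,344), green cassette (490,348) and a large white block (559,352). Behind them are the slide tray (222,257), square tray (310,255), cup (401,257), a small white block (470,273) and the roll tray (541,277). There are two slide candidates. The one at (559,352) is larger, so it fits the description. I'll confirm that by its size and a crop.

```bash
cat > m.py <<'E'
from h import *
# seed boxes in 800x600 top image
B={'mould':(180,322,222,366),'bottle':(258,332,295,370),'roll':(320,322,374,374),'box':(410,326,447,362),'cass':(470,332,510,364),
'slides':(525,325,592,378),'small':(448,255,494,292),'strayL':(180,232,264,278),'sq':(284,230,334,280),'cup':(374,232,428,282),'rtray':(506,244,574,312)}
if __name__=='__main__':
    p,d,V,k=load('top0'); W=world(d,V,k)
    ps,ds,Vs,ks=load('scene0'); Ws=world(ds,Vs,ks); okS=ds>0
    g=p.max(-1).astype(int)
    for n,b in B.items():
        x0,y0,x1,y1=[int(t/1.5625) for t in b]
        bg=np.median(g[y0:y1,x0:x1][:2]); m=np.zeros(g.shape,np.uint8); m[y0:y1,x0:x1]=(g[y0:y1,x0:x1]>45)
        cs,_=cv2.findContours(m,0,2); c=max(cs,key=cv2.contourArea)
        mm=np.zeros_like(m); cv2.drawContours(mm,[c],-1,1,-1); mm=(mm>0)&(d>0)
        z=W[mm][:,2]; zt=np.percentile(z,90) if len(z) else 0
        # cast the contour rays onto plane z=zt
        R=V[:3,:3]; C=-R.T@V[:3,3]; q=c[:,0,:].astype(float)
        r=np.c_[(q[:,0]-k[2])/k[0],(q[:,1]-k[3])/k[1],np.ones(len(q))]@R
        X=C+r*((zt-C[2])/r[:,2])[:,None]
        (cx,cy),(w,h),a=cv2.minAreaRect((X[:,:2]*1000).astype(np.float32))
        bx=cv2.boxPoints(((cx,cy),(w,h),a)); e=bx[1]-bx[0]; f=bx[2]-bx[1]; L=e if np.hypot(*e)>np.hypot(*f) else f
        # scene view depth: points near this xy
        s=okS&(np.hypot(Ws[...,0]-cx/1000,Ws[...,1]-cy/1000)<.05)&(Ws[...,2]>.0035)
        sm=Ws[s]; t=sm[sm[:,2]>np.percentile(sm[:,2],60)] if len(sm) else np.zeros((1,3))
        print(f'{n:7s} ctr {cx:.0f} {cy:.0f} size {w+2:.0f}x{h+2:.0f} longdir {np.degrees(np.arctan2(L[1],L[0])):.0f}  ztop {zt*1000:.1f} med {np.median(z)*1000:.1f}| scene z95 {np.percentile(sm[:,2],95)*1000 if len(sm) else 0:.1f} mean {sm[:,:2].mean(0)*1000 if len(sm) else 0} n{len(sm)}')
    s=okS; print('bench z scene/top', np.median(Ws[215:225,115:120][...,2]), np.median(W[190:195,100:280][...,2]))
    a=np.hstack([cv2.resize(p[205:245,335:385],(400,320),interpolation=2),cv2.resize(p[155:195,280:330],(400,320),interpolation=2)])
    b=np.hstack([cv2.resize(ps[170:200,270:320],(400,240),interpolation=2),cv2.resize(ps[170:206,320:370],(400,240),interpolation=2)])
    cv2.imwrite('pics/crop1.png',np.vstack([a,b])[...,::-1])
E
python3 m.py
```

```text
mould   ctr 443 404 size 69x64 longdir 3  ztop 6.9 med 0.2| scene z95 12.2 mean [444.30324156 402.4395405 ] n160
bottle  ctr 430 277 size 53x51 longdir 1  ztop 81.4 med 3.1| scene z95 100.9 mean [423.45285854 285.38249881] n429
roll    ctr 438 179 size 78x83 longdir -89  ztop 25.5 med 20.7| scene z95 27.1 mean [431.8349015  180.15290203] n545
box     ctr 446 53 size 55x58 longdir -90  ztop 19.9 med 1.0| scene z95 22.2 mean [441.54013556  54.61848849] n212
cass    ctr 442 -42 size 48x64 longdir -90  ztop 11.1 med 0.7| scene z95 14.2 mean [436.77842727 -45.70854225] n141
slides  ctr 437 -151 size 80x105 longdir -90  ztop 6.8 med -0.3| scene z95 10.0 mean [ 434.20601009 -151.10870491] n193
small   ctr 559 -15 size 57x75 longdir -89  ztop 4.9 med -0.2| scene z95 8.4 mean [554.09457152 -16.04556214] n92
strayL  ctr 584 379 size 72x131 longdir -89  ztop 7.8 med 2.5| scene z95 13.5 mean [579.94053327 382.7063363 ] n391
sq      ctr 584 243 size 80x79 longdir 1  ztop 10.4 med 1.8| scene z95 13.6 mean [581.71127874 238.41003965] n274
cup     ctr 581 98 size 79x83 longdir -89  ztop 23.7 med 2.5| scene z95 26.6 mean [579.18826583  94.771384  ] n428
rtray   ctr 552 -123 size 109x110 longdir -1  ztop 11.5 med 1.6| scene z95 14.8 mean [ 553.70548218 -124.95601841] n355
bench z scene/top -0.0008954909544373058 -0.0008837456990814507
```

View pics/crop1.png

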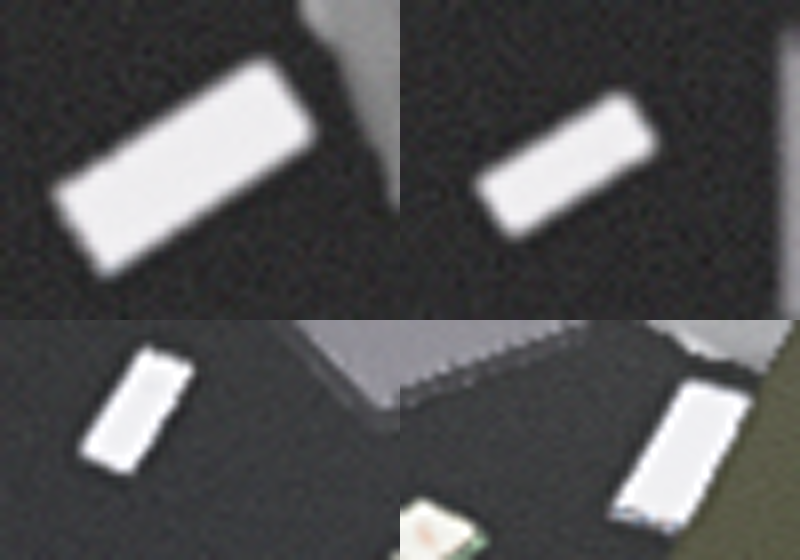

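Crop: the upper-left panel (top pixels 335–385) is the larger slide block, with the smaller decoy beside it. The larger is the one meant. The bag stands close to its right. The threshold was too low, so I'm refining it.

```bash
sed -i 's/>45)/>85)/; s/w+2:/w+1.5:/; s/h+2:/h+1.5:/' m.py; sed -i "s/'bottle':/'bottle_':/" m.py; python3 m.py; python3 - <<'E'
from h import *
W=[]
for t in('top0','scene0'):
    p,d,V,k=load(t); X=world(d,V,k)[d>0]; W.append(X)
X=np.vstack(W)
# bag/obstacle profile: max height in cells x 0.35..0.75, y -0.35..0
for x in np.arange(.34,.78,.04):
    print(f'{x:.2f}',*[f'{(lambda s:np.percentile(s,98)*1000 if len(s) else -1)(X[(abs(X[:,0]-x)<.02)&(abs(X[:,1]-y)<.015)][:,2]):5.0f}' for y in np.arange(-.36,-.1,.03)])
for t in('top0','scene0'):
    p,d,V,k=load(t); Y=world(d,V,k)
    for lo,hi in((.068,.081),(.09,.12)):
        s=(d>0)&(Y[...,2]>lo)&(Y[...,2]<hi)&(abs(Y[...,0]-.43)<.05)&(abs(Y[...,1]-.28)<.05)
        q=Y[s]; print(t,lo,len(q),q.mean(0)*1000,q.min(0)*1000,q.max(0)*1000) if len(q) else 0
E
```

```text
mould   ctr 442 403 size 37x49 longdir -32  ztop 8.7 med 2.2| scene z95 12.2 mean [444.30324156 402.4395405 ] n160
0.34   -66   -43   -28   -86  -101  -254  -255  -253  -253
0.38     8     9     8    11     2     2     2     2     2
0.42    86    79    85    82    59    18     9    10     9
0.46   150   162   169   164   124    61    10     8     3
0.50   237   246   240   222   171    96    15    14    13
0.54   252   250   247   245   199   129    37     7     6
0.58   255   252   252   249   226   148    67    14    14
0.62   256   256   253   250   244   181    97    19     3
0.66   260   256   253   251   248   206   129    33     4
0.70   272   270   264   260   253   226   149    61    21
0.74   271   270   268   263   259   223   158    75    23
top0 0.068 36 [431.63767591 280.52900161  77.45213098] [422.55935221 272.78895345  68.2765614 ] [443.28584341 292.61855968  80.956024  ]
top0 0.09 34 [433.00577292 282.80497858 102.33312542] [426.35633385 277.19559916  92.38479946] [439.42701253 289.06577747 107.18447624]
scene0 0.068 55 [428.00987771 284.82803392  76.57681355] [420.08897574 272.95879371  68.7606162 ] [440.65793892 293.56172303  80.97036335]
scene0 0.09 41 [430.74140369 284.51997559 100.61291255] [425.79412492 277.90320583  92.79691203] [440.31332131 290.57202879 107.281618  ]Traceback (most recent call last):
  File "m.py", line 12, in <module>
    cs,_=cv2.findContours(m,0,2); c=max(cs,key=cv2.contourArea)
                                    ~~~^^^^^^^^^^^^^^^^^^^^^^^^
ValueError: max() iterable argument is empty
```

```bash
sed -i "/'bottle_'/s/'bottle_':([0-9,]*),//; s/,mm\b/&/" m.py; python3 m.py; cat > rel.py <<'E'
from h import *
import sys
def rel(x,y,z,yaw_deg):
    "shift (tool axes) and spin from the current pose to a world target; yaw chosen mod 180 nearest"
    o=get_obs(); p=np.array(o['ee_pos']); w=o['eef_rot'][2]; c,s=np.cos(w),np.sin(w)
    D=np.array([x,y,z])-p; dy=(yaw_deg-np.degrees(w)+90)%180-90
    print(f"x {c*D[0]+s*D[1]:.4f} y {-D[2]:.4f} z {-s*D[0]+c*D[1]:.4f} spin {-dy:.1f} | pose {np.round(p,4)} rot {np.round(o['eef_rot'],3)} q {np.round(o['qpos'],2)} t {o['time_s']:.1f} w {o['grip_width']:.4f} F {np.round(o['force'],1)}")
if __name__=='__main__': rel(*map(float,sys.argv[1:]))
E
python3 rel.py .437 -.151 .15 30
```

```text
mould   ctr 442 403 size 37x49 longdir -32  ztop 8.7 med 2.2| scene z95 12.2 mean [444.30324156 402.4395405 ] n160
roll    ctr 438 178 size 68x66 longdir 1  ztop 26.0 med 23.3| scene z95 27.1 mean [431.83774177 180.06485092] n544
box     ctr 444 53 size 40x40 longdir -18  ztop 20.8 med 18.0| scene z95 22.2 mean [441.54013556  54.61848849] n212
cass    ctr 439 -44 size 35x47 longdir -72  ztop 11.8 med 5.7| scene z95 14.2 mean [436.77842727 -45.70854225] n141
slides  ctr 434 -153 size 35x85 longdir -58  ztop 8.5 med 5.3| scene z95 10.0 mean [ 433.78198399 -151.42704325] n191
small   ctr 556 -14 size 26x60 longdir -58  ztop 6.1 med 2.7| scene z95 8.4 mean [553.03297093 -15.94531107] n92
strayL  ctr 579 377 size 113x58 longdir 89  ztop 11.1 med 3.6| scene z95 13.1 mean [577.92648767 378.22028077] n387
sq      ctr 584 240 size 64x63 longdir 1  ztop 11.2 med 2.7| scene z95 13.6 mean [581.58454228 238.11769978] n276
cup     ctr 581 95 size 67x68 longdir -44  ztop 24.7 med 3.8| scene z95 26.6 mean [579.26410847  94.54676617] n428
rtray   ctr 555 -128 size 99x103 longdir -1  ztop 11.9 med 2.1| scene z95 14.8 mean [ 558.1852565  -131.89682051] n338
bench z scene/top -0.0008954909544373058 -0.0008837456990814507
x -0.2813 y 0.0740 z 0.3764 spin 76.4 | pose [ 0.1555 -0.5274  0.224 ] rot [-1.571e+00  1.000e-03 -1.284e+00] q [-1.35  0.3   1.52  0.    1.32 -0.07] t 0.1 w 0.0941 F [-0.6  0.4  0.2]
```

Sizes and heights agree with the text. First move: to a hover over the slides, turning by spin −103° so that joint 6 stays in mid-range.

```bash
python3 -m handwheel '[{"fingers":1,"x":-0.28,"y":0.05,"z":0.375,"spin":-103},{"fingers":1,"x":-0.28,"y":0.05,"z":0.375,"spin":-103},{"fingers":1,"x":-0.28,"y":0.05,"z":0.375,"spin":-103},{"fingers":1,"x":-0.28,"y":0.05,"z":0.375,"spin":-103},{"fingers":1,"x":-0.28,"y":0.05,"z":0.375,"spin":-103},{"fingers":1,"x":-0.28,"y":0.05,"z":0.375,"spin":-103},{"fingers":1,"x":-0.28,"y":0.05,"z":0.375,"spin":-103},{"fingers":1,"x":-0.28,"y":0.05,"z":0.375,"spin":-103},{"fingers":1,"x":-0.28,"y":0.05,"z":0.375,"spin":-103},{"fingers":1,"x":-0.28,"y":0.05,"z":0.375,"spin":-103}]' 20; python3 rel.py .434 -.152 .15 31
```

```text
time_s: 1.15
ee_pos: [0.4374, -0.1498, 0.1739]
eef_rot: [-1.57, 0.0, 0.225]
force: [-0.2, -0.2, -0.4]
grip_width: 0.0939
x -0.0038 y 0.0239 z -0.0014 spin -18.1 | pose [ 0.4374 -0.1498  0.1739] rot [-1.57   0.     0.225] q [-0.41  0.16  1.82  0.    1.16 -0.63] t 1.1 w 0.0939 F [-0.2 -0.2 -0.4]
```

```bash
cat > wr.py <<'E'
from h import *
import sys
def cast(q,V,k,z):
    "wrist (equidistant fisheye) pixels -> world points on plane z"
    q=np.asarray(q,float); a=(q[:,0]-k[2])/k[0]; b=(q[:,1]-k[3])/k[1]; t=np.hypot(a,b)+1e-9
    r=np.c_[a/t*np.sin(t),b/t*np.sin(t),np.cos(t)]@V[:3,:3]; C=-V[:3,:3].T@V[:3,3]
    return C+r*((z-C[2])/r[:,2])[:,None]
def pix(P,V,k):
    c=V[:3,:3]@np.asarray(P)+V[:3,3]; t=np.arctan2(np.hypot(*c[:2]),c[2]); n=np.hypot(*c[:2])+1e-9
    return np.array([k[2]+k[0]*t*c[0]/n,k[3]+k[1]*t*c[1]/n])
def rect(tag,guess,z,thr=110,rad=.06):
    "bright blob nearest guess: rectangle on plane z, mm"
    p,d,V,k=load(tag); m=(p.max(-1)>thr).astype(np.uint8)
    v,u=np.mgrid[:384,:512]; X=cast(np.c_[u.ravel(),v.ravel()],V,k,z).reshape(384,512,3)
    m[np.hypot(X[...,0]-guess[0],X[...,1]-guess[1])>rad]=0
    cs,_=cv2.findContours(m,0,2); c=max(cs,key=cv2.contourArea)
    Y=cast(c[:,0,:],V,k,z); (x,y),(w,h),a=cv2.minAreaRect((Y[:,:2]*1000).astype(np.float32))
    bx=cv2.boxPoints(((x,y),(w,h),a)); e=bx[1]-bx[0]; f=bx[2]-bx[1]; L=e if np.hypot(*e)>np.hypot(*f) else f
    print(tag,f'ctr {x:.1f} {y:.1f} size {w:.0f}x{h:.0f} long {np.degrees(np.arctan2(L[1],L[0]))%180:.1f} pix',cv2.minAreaRect(c)[0])
E
python3 -m handwheel '[{"fingers":1,"x":-0.004,"y":0.0,"z":-0.001,"spin":-18},{"fingers":1,"x":-0.004,"y":0.0,"z":-0.001,"spin":-18},{"fingers":1,"x":-0.004,"y":0.0,"z":-0.001,"spin":-18},{"fingers":1,"x":-0.004,"y":0.0,"z":-0.001,"spin":-18},{"fingers":1,"x":-0.004,"y":0.0,"z":-0.001,"spin":-18},{"fingers":1,"x":-0.004,"y":0.0,"z":-0.001,"spin":-18},{"fingers":1,"x":-0.004,"y":0.0,"z":-0.001,"spin":-18},{"fingers":1,"x":-0.004,"y":0.0,"z":-0.001,"spin":-18},{"fingers":1,"x":-0.004,"y":0.0,"z":-0.001,"spin":-18},{"fingers":1,"x":-0.004,"y":0.0,"z":-0.001,"spin":-18}]'
python3 - <<'E'
from wr import *
p,d,c=snap('wrist','w1'); snap('scene','s1')
rect('w1',(.434,-.152),.008)
a=cv2.imread('pics/w1.png');b=cv2.imread('pics/s1.png')
cv2.imwrite('pics/w1s1.png',cv2.resize(np.hstack([a,b]),(800,300),interpolation=3))
E
python3 rel.py .434 -.152 .02 31
```

```text
time_s: 2.15
ee_pos: [0.4324, -0.1547, 0.1744]
eef_rot: [-1.571, 0.0, 0.53]
force: [0.3, -0.2, -0.1]
grip_width: 0.0944
w1 ctr 433.2 -154.9 size 27x78 long 122.8 pix (253.9767303466797, 176.87123107910156)
x 0.0028 y 0.1544 z 0.0015 spin -0.6 | pose [ 0.4324 -0.1547  0.1744] rot [-1.571  0.     0.53 ] q [-0.42  0.15  1.83  0.    1.16 -0.95] t 2.2 w 0.0944 F [-1.3 -0.9 -0.1]
```

View pics/w1s1.png

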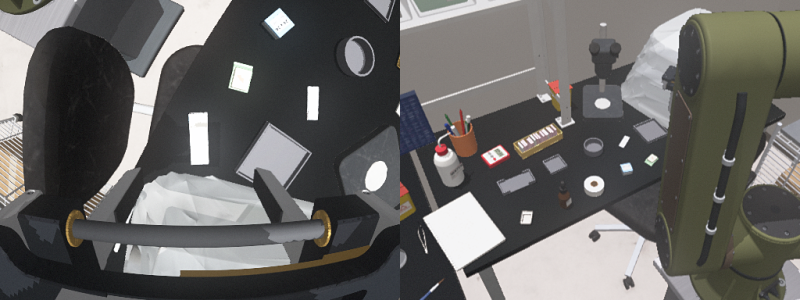

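Left, the wrist view shows the slide block at (254,177) px, lined up with the jaws; the gripper's wide side runs along the jaw axis. The wrist measurement is (433,−155) mm, 27x78, agreeing with the top view. Descend and grip.

```bash
python3 -m handwheel '[{"fingers":0.2,"x":0.001,"y":0.05,"z":0,"spin":-2},{"fingers":0.2,"x":0.001,"y":0.09,"z":0,"spin":-2},{"fingers":0.2,"x":0.001,"y":0.12,"z":0,"spin":-2},{"fingers":0.2,"x":0.001,"y":0.14,"z":0,"spin":-2},{"fingers":0.2,"x":0.001,"y":0.148,"z":0,"spin":-2},{"fingers":0.2,"x":0.001,"y":0.153,"z":0,"spin":-2},{"fingers":0.2,"x":0.001,"y":0.153,"z":0,"spin":-2},{"fingers":-0.9,"x":0.001,"y":0.153,"z":0,"spin":-2},{"fingers":-0.9,"x":0.001,"y":0.153,"z":0,"spin":-2},{"fingers":-0.9,"x":0.001,"y":0.153,"z":0,"spin":-2}]' 20
```

```text
time_s: 3.25
ee_pos: [0.4335, -0.1543, 0.022]
eef_rot: [-1.572, -0.001, 0.565]
force: [0.0, -0.2, -0.5]
grip_width: 0.0356
```

```bash
python3 -m handwheel '[{"fingers":-0.9,"x":0,"y":0,"z":0,"spin":0},{"fingers":-0.9,"x":0,"y":0,"z":0,"spin":0},{"fingers":-0.9,"x":0,"y":0,"z":0,"spin":0},{"fingers":-0.9,"x":0,"y":0,"z":0,"spin":0},{"fingers":-0.9,"x":0,"y":-0.02,"z":0,"spin":0},{"fingers":-0.9,"x":0,"y":-0.05,"z":0,"spin":0},{"fingers":-0.9,"x":0,"y":-0.09,"z":0,"spin":0},{"fingers":-0.9,"x":0,"y":-0.13,"z":0,"spin":0},{"fingers":-0.9,"x":0,"y":-0.16,"z":0,"spin":0},{"fingers":-0.9,"x":0,"y":-0.16,"z":0,"spin":0}]' 20; python3 rel.py .579 .378 .18 0; python3 - <<'E'
from wr import *
p,d,c=snap('wrist','w2'); cv2.imwrite('pics/w2c.png',cv2.imread('pics/w2.png')[120:384])
E
```

```text
time_s: 4.25
ee_pos: [0.4345, -0.1548, 0.1851]
eef_rot: [-1.576, -0.003, 0.565]
force: [0.4, -0.2, -0.6]
grip_width: 0.0258
x 0.4073 y 0.0051 z 0.3726 spin 32.4 | pose [ 0.4345 -0.1548  0.1851] rot [-1.576 -0.003  0.565] q [-0.42  0.14  1.82 -0.    1.18 -0.99] t 4.2 w 0.0258 F [ 0.4 -0.2 -0.6]
```

View pics/w2c.png

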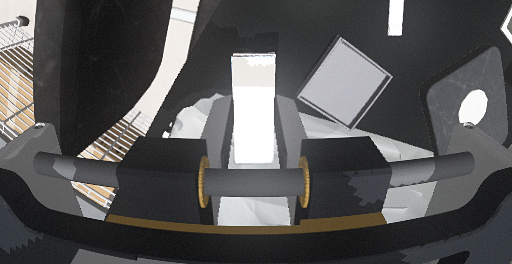

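The slides are held (25.8 mm; block at (252,105) in the crop between the pads). Carry them to the slide tray.

```bash
python3 -m handwheel '[{"fingers":-0.9,"x":0.025,"y":0,"z":0.02,"spin":5},{"fingers":-0.9,"x":0.06,"y":0,"z":0.055,"spin":10},{"fingers":-0.9,"x":0.097,"y":0,"z":0.089,"spin":15},{"fingers":-0.9,"x":0.134,"y":0,"z":0.123,"spin":20},{"fingers":-0.9,"x":0.171,"y":0,"z":0.156,"spin":25},{"fingers":-0.9,"x":0.208,"y":0,"z":0.19,"spin":30},{"fingers":-0.9,"x":0.245,"y":0,"z":0.224,"spin":32},{"fingers":-0.9,"x":0.28,"y":0,"z":0.256,"spin":32},{"fingers":-0.9,"x":0.315,"y":0,"z":0.288,"spin":32},{"fingers":-0.9,"x":0.345,"y":0,"z":0.316,"spin":32}]'; python3 rel.py .579 .378 .18 0
```

```text
time_s: 5.3
ee_pos: [0.555, 0.2996, 0.179]
eef_rot: [-1.572, 0.003, 0.007]
force: [-0.0, 0.3, -0.7]
grip_width: 0.0258
x 0.0246 y -0.0010 z 0.0782 spin 0.4 | pose [0.555  0.2996 0.179 ] rot [-1.572  0.003  0.007] q [0.44 0.52 1.32 0.   1.3  0.43] t 5.3 w 0.0258 F [-0.   0.3 -0.7]
```

```bash
cat > look.py <<'E'
from wr import *
import sys
snap('wrist',sys.argv[1]); p,d,V,k=load(sys.argv[1])
P=dict(stray=(.579,.378,.014),sq=(.584,.240,.012),cup=(.581,.096,.026),rtray=(.556,-.128,.014),roll=(.436,.179,.025),box=(.443,.054,.02),bottle=(.431,.283,.1))
a=p[...,::-1].copy()
for n,q in P.items():
    u=pix(q,V,k); 
    if 0<u[0]<512 and 0<u[1]<384: cv2.drawMarker(a,tuple(int(t) for t in u),(0,0,255),0,8); print(n,u.round())
cv2.imwrite(f'pics/{sys.argv[1]}m.png',cv2.resize(a,(768,576),interpolation=2))
E
python3 look.py w3
```

```text
stray [277. 107.]
sq [278. 226.]
cup [272. 326.]
roll [159. 272.]
box [177. 340.]
bottle [119. 216.]
```

View pics/w3m.png

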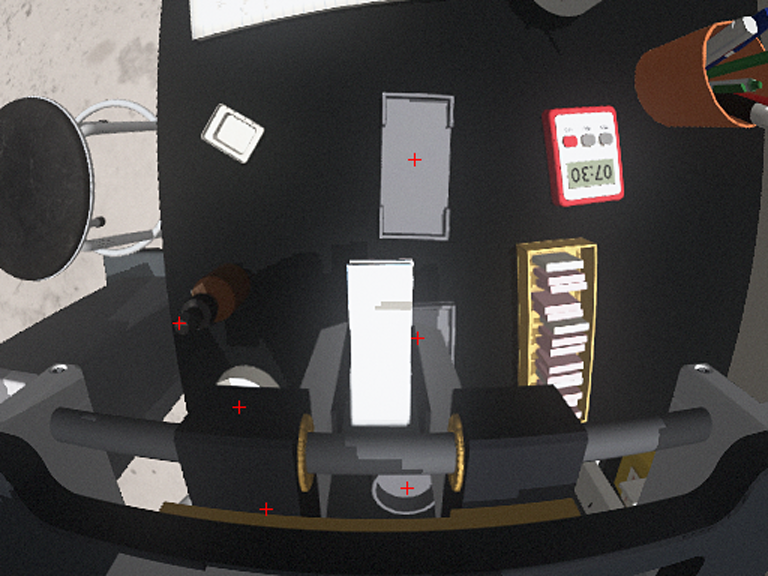

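The wrist view shows the slide tray's corners at (383,94), (454,96), (447,240) and (380,238) in this 768-wide picture. I'll cast them onto the rim plane.

```bash
python3 - <<'E'
from wr import *
p,d,V,k=load('w3')
X=cast(np.array([(383,94),(454,96),(447,240),(380,238)])/1.5,V,k,.014)
print((X*1000).round(1),X.mean(0)*1000); a=(X[0]+X[1]-X[2]-X[3]); print(np.degrees(np.arctan2(a[1],a[0])))
# slides in hand: far and near ends
Y=cast(np.array([(348,262),(413,262),(410,425),(351,425)])/1.5,V,k,.166); print((Y*1000).round(1),Y.mean(0))
E
```

```text
[[555.3 426.3  14. ]
 [606.5 426.4  14. ]
 [603.7 319.8  14. ]
 [554.  320.7  14. ]] [579.86129124 373.29849515  14.        ]
88.88150436297697
[[541.6 336.9 166. ]
 [567.4 337.1 166. ]
 [568.6 261.2 166. ]
 [541.6 260.9 166. ]] [0.55482118 0.29903969 0.166     ]
```

```bash
python3 -m handwheel '[{"fingers":-0.9,"x":0.012,"y":0,"z":0.035,"spin":1},{"fingers":-0.9,"x":0.025,"y":0.01,"z":0.075,"spin":1.5},{"fingers":-0.9,"x":0.025,"y":0.04,"z":0.0755,"spin":1.5},{"fingers":-0.9,"x":0.025,"y":0.08,"z":0.0755,"spin":1.5},{"fingers":-0.9,"x":0.025,"y":0.11,"z":0.0755,"spin":1.5},{"fingers":-0.9,"x":0.025,"y":0.13,"z":0.0755,"spin":1.5},{"fingers":-0.9,"x":0.025,"y":0.142,"z":0.0755,"spin":1.5},{"fingers":-0.9,"x":0.025,"y":0.147,"z":0.0755,"spin":1.5},{"fingers":-0.9,"x":0.025,"y":0.151,"z":0.0755,"spin":1.5},{"fingers":-0.9,"x":0.025,"y":0.151,"z":0.0755,"spin":1.5}]'; python3 rel.py .58 .375 .026 -1
```

```text
time_s: 6.35
ee_pos: [0.58, 0.3731, 0.0307]
eef_rot: [-1.571, -0.0, -0.02]
force: [-0.9, -0.6, 0.0]
grip_width: 0.0259
x -0.0001 y 0.0047 z 0.0019 spin -0.1 | pose [0.58   0.3731 0.0307] rot [-1.571 -0.    -0.02 ] q [0.52 0.8  1.23 0.   1.11 0.54] t 6.3 w 0.0259 F [-0.9 -0.6  0. ]
```

```bash
python3 -m handwheel '[{"fingers":-0.9,"x":0,"y":0.002,"z":0.001,"spin":0},{"fingers":-0.9,"x":0,"y":0.004,"z":0.001,"spin":0},{"fingers":-0.9,"x":0,"y":0.0045,"z":0.001,"spin":0},{"fingers":-0.9,"x":0,"y":0.0045,"z":0.001,"spin":0},{"fingers":0,"x":0,"y":0.0045,"z":0.001,"spin":0},{"fingers":0,"x":0,"y":0.0045,"z":0.001,"spin":0},{"fingers":0,"x":0,"y":0.0045,"z":0.001,"spin":0},{"fingers":0,"x":0,"y":0.0045,"z":0.001,"spin":0},{"fingers":0,"x":0,"y":0.0045,"z":0.001,"spin":0},{"fingers":0,"x":0,"y":0.004,"z":0.001,"spin":0}]'; python3 rel.py .438 .179 .18 -1
```

```text
time_s: 7.35
ee_pos: [0.5799, 0.3741, 0.0264]
eef_rot: [-1.571, 0.0, -0.02]
force: [-0.4, 0.7, 0.6]
grip_width: 0.0468
x -0.1380 y -0.1536 z -0.1978 spin -0.1 | pose [0.5799 0.3741 0.0264] rot [-1.571  0.    -0.02 ] q [0.52 0.81 1.22 0.   1.11 0.54] t 7.3 w 0.0468 F [-0.4  0.7  0.6]
```

```bash
python3 -m handwheel '[{"fingers":0,"x":0,"y":-0.03,"z":0,"spin":0},{"fingers":0,"x":0,"y":-0.08,"z":0,"spin":0},{"fingers":0.6,"x":0,"y":-0.13,"z":0,"spin":0},{"fingers":1,"x":-0.015,"y":-0.154,"z":-0.02,"spin":0},{"fingers":1,"x":-0.04,"y":-0.154,"z":-0.06,"spin":0},{"fingers":1,"x":-0.068,"y":-0.154,"z":-0.1,"spin":0},{"fingers":1,"x":-0.095,"y":-0.154,"z":-0.138,"spin":0},{"fingers":1,"x":-0.12,"y":-0.154,"z":-0.173,"spin":0},{"fingers":1,"x":-0.138,"y":-0.154,"z":-0.198,"spin":0},{"fingers":1,"x":-0.138,"y":-0.154,"z":-0.198,"spin":0}]'; python3 look.py w4;python3 rel.py .438 .179 .032 0
python3 - <<'E'
from wr import *
snap('top','t4')
rect('w4',(.437,.179),.025,thr=150)
rect('w4',(.579,.377),.012,thr=190,rad=.07)
E
```

```text
time_s: 8.35
ee_pos: [0.4366, 0.1769, 0.181]
eef_rot: [-1.571, -0.0, -0.021]
force: [0.2, 0.6, -0.1]
grip_width: 0.094
stray [373.   7.]
sq [379. 122.]
cup [372. 241.]
rtray [331. 360.]
roll [253. 177.]
box [261. 274.]
bottle [244.  72.]
x 0.0002 y 0.1492 z 0.0009 spin -1.2 | pose [0.4378 0.1781 0.1812] rot [-1.57e+00 -1.00e-03 -2.10e-02] q [0.31 0.17 1.79 0.   1.18 0.33] t 8.4 w 0.0941 F [0.2 0.2 0.1]
w4 ctr 437.0 177.0 size 61x61 long 28.6 pix (253.70001220703125, 178.40000915527344)
w4 ctr 575.5 355.9 size 69x48 long 89.9 pix (370.0, 26.0)
```

View pics/w4m.png

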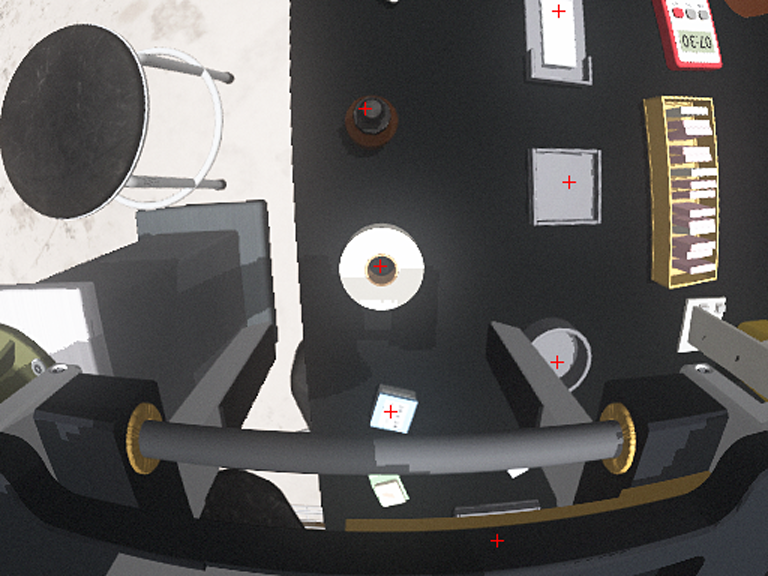

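The wrist view shows the slides in their tray at top right and the roll at (381,267), centre (437,177) mm, 61 mm across. Box and bottle agree with the markers to a few px. Descend onto the roll, keeping the tips above tray-rim height.

```bash
python3 - <<'E'
from wr import *
p,d,V,k=load('w4')
X=cast(np.array([(531,150),(600,148),(602,222),(532,227)])/1.5,V,k,.012); print('sq',(X*1000).round(1).tolist(),X.mean(0)*1000)
print('bulb',cast([(373/1.5,107/1.5)],V,k,.108)*1000)
E
python3 -m handwheel '[{"fingers":1,"x":-0.001,"y":0.04,"z":-0.001,"spin":-1},{"fingers":1,"x":-0.001,"y":0.09,"z":-0.001,"spin":-1},{"fingers":1,"x":-0.001,"y":0.12,"z":-0.001,"spin":-1},{"fingers":1,"x":-0.001,"y":0.14,"z":-0.001,"spin":-1},{"fingers":1,"x":-0.001,"y":0.149,"z":-0.001,"spin":-1},{"fingers":1,"x":-0.001,"y":0.149,"z":-0.001,"spin":-1},{"fingers":-0.2,"x":-0.001,"y":0.149,"z":-0.001,"spin":-1},{"fingers":-0.2,"x":-0.001,"y":0.149,"z":-0.001,"spin":-1},{"fingers":-0.2,"x":-0.001,"y":0.149,"z":-0.001,"spin":-1},{"fingers":-0.2,"x":-0.001,"y":0.149,"z":-0.001,"spin":-1}]' 20; python3 rel.py .437 .177 .032 0
```

```text
sq [[551.9, 264.2, 12.0], [611.6, 269.2, 12.0], [615.9, 209.8, 12.0], [554.1, 205.0, 12.0]] [583.38614452 237.03099107  12.        ]
bulb [[434.9272049  282.56430447 108.        ]]
time_s: 9.45
ee_pos: [0.4373, 0.1779, 0.032]
eef_rot: [-1.57, -0.001, -0.002]
force: [-0.2, 0.9, -0.3]
grip_width: 0.0654
x -0.0003 y 0.0000 z -0.0009 spin -0.1 | pose [0.4373 0.1779 0.032 ] rot [-1.57e+00 -1.00e-03 -2.00e-03] q [0.31 0.4  1.9  0.   0.84 0.31] t 9.4 w 0.0654 F [-0.2  0.9 -0.3]
```

```bash
python3 -m handwheel '[{"fingers":-0.2,"x":0,"y":0,"z":0,"spin":0},{"fingers":-0.2,"x":0,"y":0,"z":0,"spin":0},{"fingers":-0.2,"x":0,"y":0,"z":0,"spin":0},{"fingers":-0.2,"x":0,"y":-0.02,"z":0,"spin":0},{"fingers":-0.2,"x":0,"y":-0.05,"z":0,"spin":0},{"fingers":-0.2,"x":0,"y":-0.09,"z":0,"spin":0},{"fingers":-0.2,"x":0,"y":-0.13,"z":0,"spin":0},{"fingers":-0.2,"x":0,"y":-0.16,"z":0,"spin":0},{"fingers":-0.2,"x":0.01,"y":-0.18,"z":-0.015,"spin":0},{"fingers":-0.2,"x":0.03,"y":-0.18,"z":-0.045,"spin":0}]' 20; python3 rel.py .555 -.12 .2 12
```

```text
time_s: 10.45
ee_pos: [0.4676, 0.1335, 0.2145]
eef_rot: [-1.569, -0.005, 0.0]
force: [-0.4, 0.9, -1.5]
grip_width: 0.0606
x 0.0873 y 0.0145 z -0.2536 spin -12.0 | pose [0.4676 0.1335 0.2145] rot [-1.569 -0.005  0.   ] q [0.2  0.16 1.71 0.   1.26 0.2 ] t 10.4 w 0.0606 F [-0.4  0.9 -1.5]
```

```bash
python3 - <<'E'
from wr import *
p,d,V,k=load('w2')
X=cast(np.array([(340,157),(393,197),(350,250),(298,213)]),V,k,.014); print('rtray',(X*1000).round(1).tolist(),X.mean(0)*1000)
p,d,V,k=load('w1')
X=cast(np.array([(271,123),(306,142),(271,190),(237,168)])/.78125,V,k,.014); print('rtray',(X*1000).round(1).tolist(),X.mean(0)*1000)
E
python3 -m handwheel '[{"fingers":-0.2,"x":0.004,"y":0,"z":-0.02,"spin":-2},{"fingers":-0.2,"x":0.014,"y":0,"z":-0.05,"spin":-4},{"fingers":-0.2,"x":0.026,"y":0,"z":-0.085,"spin":-6},{"fingers":-0.2,"x":0.038,"y":0,"z":-0.12,"spin":-8},{"fingers":-0.2,"x":0.05,"y":0,"z":-0.155,"spin":-10},{"fingers":-0.2,"x":0.062,"y":0,"z":-0.185,"spin":-12},{"fingers":-0.2,"x":0.074,"y":0,"z":-0.215,"spin":-12},{"fingers":-0.2,"x":0.082,"y":0,"z":-0.235,"spin":-12},{"fingers":-0.2,"x":0.086,"y":0,"z":-0.247,"spin":-12},{"fingers":-0.2,"x":0.086,"y":0,"z":-0.247,"spin":-12}]'; python3 look.py w5;python3 rel.py .555 -.12 .05 12
```

```text
rtray [[507.4, -82.0, 14.0], [597.5, -83.0, 14.0], [592.9, -170.5, 14.0], [504.2, -164.7, 14.0]] [ 550.53211876 -125.01802979   14.        ]
rtray [[510.4, -80.4, 14.0], [576.4, -74.0, 14.0], [572.7, -166.8, 14.0], [504.0, -163.0, 14.0]] [ 540.87691204 -121.05808655   14.        ]
time_s: 11.45
ee_pos: [0.5524, -0.1153, 0.211]
eef_rot: [-1.571, 0.001, 0.206]
force: [0.5, 0.9, -0.1]
grip_width: 0.0608
cup [315.   8.]
rtray [254. 182.]
box [193.  19.]
x 0.0016 y 0.1611 z -0.0062 spin -0.2 | pose [ 0.5522 -0.1143  0.2111] rot [-1.57e+00  1.00e-03  2.07e-01] q [-0.27  0.34  1.5   0.    1.3  -0.48] t 11.5 w 0.0606 F [-0.7  0.5 -0.9]
```

View pics/w5m.png

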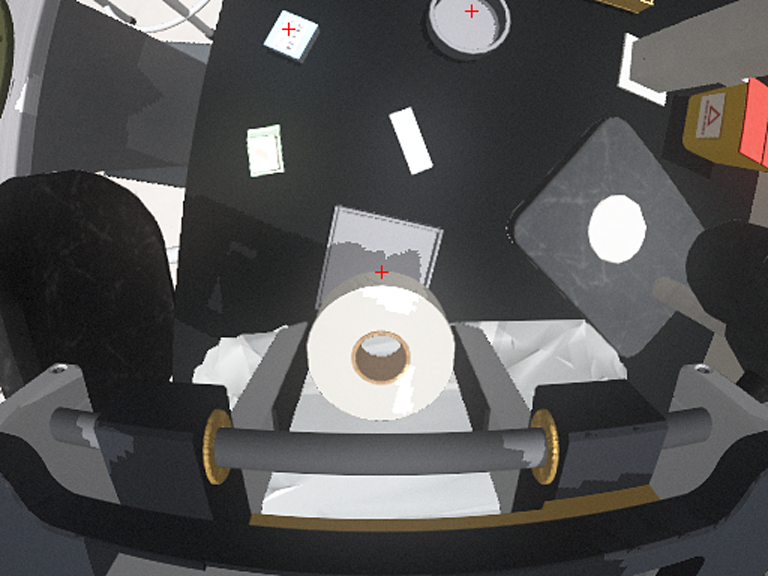

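The roll is held and centred at (381,352). Behind it the roll tray's back corners are at (334,206) and (442,230), and the microscope base starts at (512,228). Casting these.

```bash
python3 - <<'E'
from wr import *
p,d,V,k=load('w5')
X=cast(np.array([(334,206),(442,230),(315,308),(430,292)])/1.5,V,k,.014); print('rtray back corners + points on sides',(X*1000).round(1).tolist())
e=X[1]-X[0]; n=np.array([e[1],-e[0]])/np.hypot(*e[:2]); n=n if n[1]<0 else -n
print(np.hypot(*e[:2]),np.degrees(np.arctan2(e[1],e[0])),'centre',(X[:2,:2].mean(0)+.045*n)*1000)
print('scope corner',cast([(340,152),(410,236)],V,k,.02)*1000)
print('roll',cast(np.array([(308,352),(455,352),(381,286),(381,420)])/1.5,V,k,.204)*1000)
T=np.load('pics/t4.npz'); 
for t in('top0','t4'):
    p,d,V,k=load(t); Y=world(d,V,k); s=(d>0)&(abs(Y[...,0]-.55)<.06)&(abs(Y[...,1]+.125)<.06)&(Y[...,2]>.008)&(Y[...,2]<.02)
    q=Y[s]*1000; print(t,np.percentile(q[:,0],[2,98]),np.percentile(q[:,1],[2,98]))
for x in np.arange(.46,.70,.02):
    Z=Y[d>0]; print(f'{x:.2f}',*[f'{(lambda s:np.max(s)*1000 if len(s) else -1)(Z[(abs(Z[:,0]-x)<.01)&(abs(Z[:,1]-y)<.01)][:,2]):5.0f}' for y in np.arange(-.20,-.02,.02)])
E
```

```text
rtray back corners + points on sides [[507.2, -81.6, 14.0], [596.5, -82.7, 14.0], [506.9, -169.5, 14.0], [598.9, -135.8, 14.0]]
0.08929179757227637 -0.7435489947769889 centre [ 551.22622221 -127.16269072]
scope corner [[ 650.12817852  -67.95778376   20.        ]
 [ 789.88066556 -158.08331063   20.        ]]
roll [[ 522.91332438 -120.32319597  204.        ]
 [ 582.06694006 -107.95632965  204.        ]
 [ 546.48601846  -86.55633515  204.        ]
 [ 559.0017733  -146.21476288  204.        ]]
top0 [506.55618141 603.42303173] [-183.82972734  -78.8606118 ]
t4 [506.73692813 603.63196269] [-183.81856047  -78.87013855]
0.46    19     5     5     3     3     2     2    14    10
0.48    31     2     3     2     2     4     4     2     3
0.50    59     5    17    15    16    15    15     3     3
0.52    75    13    16     6     5     7    18     3     2
0.54    82    30    14     5     6     7    16     3     3
0.56   103    33    15     5     6     5    17     2     8
0.58   114    58    15     6     7     6    14     3     5
0.60   127    66    22    13    14    13    15     3     3
0.62   147    77    26     3     2     2     3     4     3
0.64   161    97    34     2     1     4     5     4   317
0.66   167   107    59     4     3     3    24    24   328
0.68   177   137    64    10     1    21    24   300   324
```

```bash
python3 -m handwheel '[{"fingers":-0.2,"x":-0.002,"y":0.01,"z":-0.004,"spin":4},{"fingers":-0.2,"x":-0.002,"y":0.03,"z":-0.007,"spin":7},{"fingers":-0.2,"x":-0.002,"y":0.06,"z":-0.007,"spin":7},{"fingers":-0.2,"x":-0.002,"y":0.09,"z":-0.007,"spin":7},{"fingers":-0.2,"x":-0.002,"y":0.12,"z":-0.007,"spin":7},{"fingers":-0.2,"x":-0.002,"y":0.14,"z":-0.007,"spin":7},{"fingers":-0.2,"x":-0.002,"y":0.155,"z":-0.007,"spin":7},{"fingers":-0.2,"x":-0.002,"y":0.163,"z":-0.007,"spin":7},{"fingers":-0.2,"x":-0.002,"y":0.167,"z":-0.007,"spin":7},{"fingers":-0.2,"x":-0.002,"y":0.168,"z":-0.007,"spin":7}]'; python3 rel.py .5515 -.122 .0355 5
```

```text
time_s: 12.5
ee_pos: [0.5521, -0.1215, 0.0438]
eef_rot: [-1.571, -0.001, 0.085]
force: [-0.3, -0.5, -1.0]
grip_width: 0.0609
x -0.0007 y 0.0083 z -0.0004 spin -0.1 | pose [ 0.5521 -0.1215  0.0438] rot [-1.571e+00 -1.000e-03  8.500e-02] q [-0.28  0.54  1.63  0.    0.96 -0.37] t 12.5 w 0.0609 F [-0.3 -0.5 -1. ]
```

```bash
python3 -m handwheel '[{"fingers":-0.2,"x":0,"y":0.003,"z":0,"spin":0},{"fingers":-0.2,"x":0,"y":0.006,"z":0,"spin":0},{"fingers":-0.2,"x":0,"y":0.008,"z":0,"spin":0},{"fingers":-0.2,"x":0,"y":0.0085,"z":0,"spin":0},{"fingers":-0.2,"x":0,"y":0.0085,"z":0,"spin":0},{"fingers":0.7,"x":0,"y":0.0085,"z":0,"spin":0},{"fingers":0.7,"x":0,"y":0.0085,"z":0,"spin":0},{"fingers":0.7,"x":0,"y":0.0085,"z":0,"spin":0},{"fingers":0.7,"x":0,"y":0.0085,"z":0,"spin":0},{"fingers":0.8,"x":0,"y":0.0085,"z":0,"spin":0}]'; python3 rel.py .444 .054 .18 -18
```

```text
time_s: 13.5
ee_pos: [0.5519, -0.1217, 0.035]
eef_rot: [-1.571, -0.0, 0.085]
force: [-0.2, -0.7, -0.2]
grip_width: 0.0833
x -0.0926 y -0.1450 z 0.1842 spin 22.9 | pose [ 0.5519 -0.1217  0.035 ] rot [-1.571 -0.     0.085] q [-0.28  0.56  1.64  0.    0.95 -0.37] t 13.5 w 0.0833 F [-0.2 -0.7 -0.2]
```

```bash
python3 -m handwheel '[{"fingers":0.8,"x":0,"y":-0.03,"z":0,"spin":0},{"fingers":0.8,"x":0,"y":-0.07,"z":0,"spin":0},{"fingers":0.8,"x":0,"y":-0.11,"z":0,"spin":0},{"fingers":0.8,"x":-0.01,"y":-0.145,"z":0.02,"spin":4},{"fingers":0.8,"x":-0.03,"y":-0.145,"z":0.06,"spin":10},{"fingers":0.8,"x":-0.05,"y":-0.145,"z":0.1,"spin":16},{"fingers":0.8,"x":-0.07,"y":-0.145,"z":0.14,"spin":22},{"fingers":0.8,"x":-0.088,"y":-0.145,"z":0.175,"spin":23},{"fingers":0.8,"x":-0.092,"y":-0.145,"z":0.184,"spin":23},{"fingers":0.8,"x":-0.092,"y":-0.145,"z":0.184,"spin":23}]'; python3 look.py w6;python3 rel.py .444 .054 .0305 -18
python3 - <<'E'
from wr import *
snap('top','t6'); rect('w6',(.444,.054),.02,thr=110,rad=.035)
a=cv2.imread('pics/w6m.png'); b=cv2.imread('pics/t6.png')
cv2.imwrite('pics/c6.png',np.hstack([a[150:450,200:600],cv2.resize(b[140:240,300:400],(300,300),interpolation=2)]))
E
```

```text
time_s: 14.5
ee_pos: [0.4445, 0.0546, 0.1803]
eef_rot: [-1.571, -0.001, -0.314]
force: [0.8, 0.0, 0.3]
grip_width: 0.0847
cup [361. 107.]
rtray [373. 277.]
roll [209.  72.]
box [253. 179.]
x -0.0010 y 0.1497 z -0.0000 spin -0.0 | pose [0.445  0.0537 0.1802] rot [-1.571e+00 -1.000e-03 -3.150e-01] q [ 0.04  0.12  1.85 -0.    1.17  0.35] t 14.6 w 0.0845 F [-0.2 -0.9  0.3]
w6 ctr 444.7 52.3 size 34x32 long 72.0 pix (254.5, 180.0)
```

View pics/c6.png

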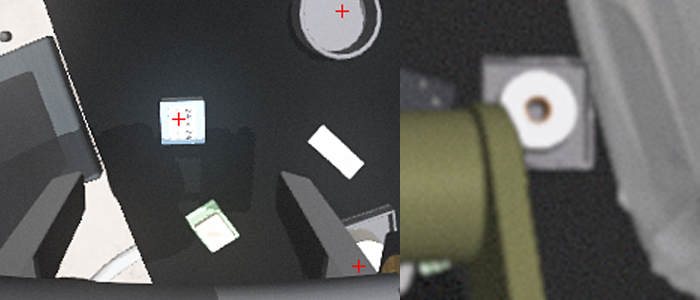

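Right: the roll lies centred in its tray. Left: the box at (183,120) is square to the jaws (444.7, 52.3 mm, −18°). Descend and grip.

```bash
python3 -m handwheel '[{"fingers":0.4,"x":0,"y":0.04,"z":-0.001,"spin":0},{"fingers":0.4,"x":0,"y":0.09,"z":-0.001,"spin":0},{"fingers":0.4,"x":0,"y":0.12,"z":-0.001,"spin":0},{"fingers":0.4,"x":0,"y":0.14,"z":-0.001,"spin":0},{"fingers":0.4,"x":0,"y":0.15,"z":-0.001,"spin":0},{"fingers":0.4,"x":0,"y":0.15,"z":-0.001,"spin":0},{"fingers":-0.7,"x":0,"y":0.15,"z":-0.001,"spin":0},{"fingers":-0.7,"x":0,"y":0.15,"z":-0.001,"spin":0},{"fingers":-0.7,"x":0,"y":0.15,"z":-0.001,"spin":0},{"fingers":-0.7,"x":0,"y":0.15,"z":-0.001,"spin":0}]' 20
python3 -m handwheel '[{"fingers":-0.7,"x":0,"y":0,"z":0,"spin":0},{"fingers":-0.7,"x":0,"y":0,"z":0,"spin":0},{"fingers":-0.7,"x":0,"y":0,"z":0,"spin":0},{"fingers":-0.7,"x":0,"y":-0.02,"z":0,"spin":0},{"fingers":-0.7,"x":0,"y":-0.05,"z":0,"spin":0},{"fingers":-0.7,"x":0,"y":-0.09,"z":0,"spin":0},{"fingers":-0.7,"x":0,"y":-0.13,"z":0,"spin":0},{"fingers":-0.7,"x":0,"y":-0.16,"z":0,"spin":0},{"fingers":-0.7,"x":0,"y":-0.165,"z":0,"spin":0},{"fingers":-0.7,"x":0,"y":-0.165,"z":0,"spin":0}]' 20; python3 rel.py .583 .225 .195 2
```

```text
time_s: 15.6
ee_pos: [0.4446, 0.0529, 0.0305]
eef_rot: [-1.57, -0.001, -0.316]
force: [0.1, -0.3, -0.1]
grip_width: 0.037
time_s: 16.6
ee_pos: [0.4444, 0.0529, 0.1951]
eef_rot: [-1.57, -0.001, -0.316]
force: [-0.8, 0.5, -0.9]
grip_width: 0.0328
x 0.0783 y 0.0001 z 0.2067 spin -20.1 | pose [0.4444 0.0529 0.1951] rot [-1.57e+00 -1.00e-03 -3.16e-01] q [0.04 0.1  1.83 0.   1.21 0.35] t 16.6 w 0.0328 F [-0.8  0.5 -0.9]
```

Held (32.8 mm). Carry it to the square tray.

```bash
python3 -m handwheel '[{"fingers":-0.7,"x":0.006,"y":0,"z":0.015,"spin":-4},{"fingers":-0.7,"x":0.018,"y":0,"z":0.045,"spin":-8},{"fingers":-0.7,"x":0.031,"y":0,"z":0.08,"spin":-12},{"fingers":-0.7,"x":0.044,"y":0,"z":0.115,"spin":-16},{"fingers":-0.7,"x":0.057,"y":0,"z":0.15,"spin":-20},{"fingers":-0.7,"x":0.068,"y":0,"z":0.18,"spin":-20},{"fingers":-0.7,"x":0.076,"y":0,"z":0.2,"spin":-20},{"fingers":-0.7,"x":0.078,"y":0,"z":0.206,"spin":-20},{"fingers":-0.7,"x":0.078,"y":0,"z":0.206,"spin":-20},{"fingers":-0.7,"x":0.078,"y":0,"z":0.206,"spin":-20}]'; python3 look.py w7;python3 rel.py .583 .2385 .034 2
```

```text
time_s: 17.6
ee_pos: [0.5819, 0.2236, 0.1942]
eef_rot: [-1.571, 0.001, 0.032]
force: [-0.2, 0.9, -0.5]
grip_width: 0.0327
stray [256.  41.]
sq [256. 160.]
cup [250. 274.]
rtray [232. 376.]
roll [135. 208.]
box [151. 291.]
bottle [ 95. 129.]
x 0.0015 y 0.1606 z 0.0149 spin -0.2 | pose [0.582  0.2235 0.1946] rot [-1.571e+00  1.000e-03  3.200e-02] q [ 0.31  0.49  1.33 -0.    1.32  0.28] t 17.6 w 0.0329 F [-0.   0.1 -0.8]
```

View pics/w7m.png

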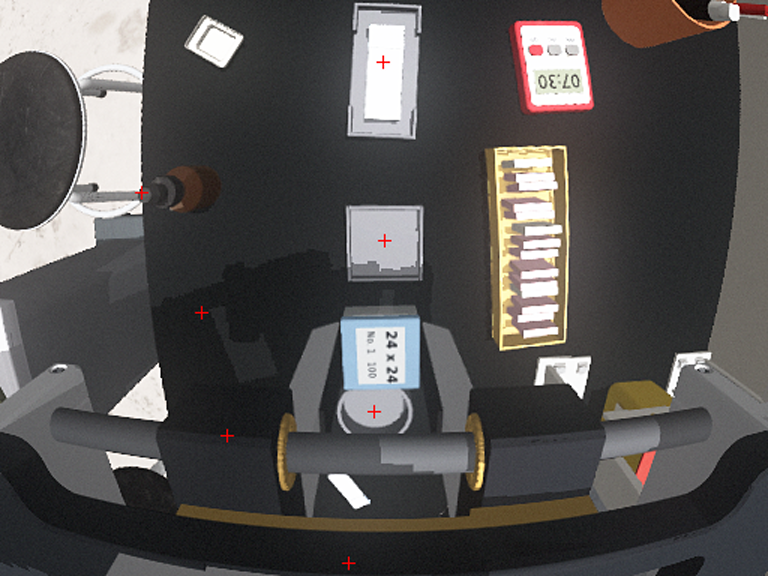

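The wrist view shows the slides centred in the long tray, the square tray at (385,243) and the box held at (381,355). The target stays (583.5, 238).

```bash
python3 -m handwheel '[{"fingers":-0.7,"x":0.002,"y":0.01,"z":0.0145,"spin":0},{"fingers":-0.7,"x":0.002,"y":0.04,"z":0.0145,"spin":0},{"fingers":-0.7,"x":0.002,"y":0.08,"z":0.0145,"spin":0},{"fingers":-0.7,"x":0.002,"y":0.11,"z":0.0145,"spin":0},{"fingers":-0.7,"x":0.002,"y":0.13,"z":0.0145,"spin":0},{"fingers":-0.7,"x":0.002,"y":0.145,"z":0.0145,"spin":0},{"fingers":-0.7,"x":0.002,"y":0.15,"z":0.0145,"spin":0},{"fingers":-0.7,"x":0.002,"y":0.154,"z":0.0145,"spin":0},{"fingers":-0.7,"x":0.002,"y":0.156,"z":0.0145,"spin":0},{"fingers":-0.7,"x":0.002,"y":0.156,"z":0.0145,"spin":0}]'; python3 rel.py .5835 .238 .0335 2
```

```text
time_s: 18.65
ee_pos: [0.5843, 0.2391, 0.0396]
eef_rot: [-1.57, -0.001, 0.033]
force: [0.2, 0.2, -1.0]
grip_width: 0.0325
x -0.0008 y 0.0061 z -0.0011 spin -0.1 | pose [0.5843 0.2391 0.0396] rot [-1.57e+00 -1.00e-03  3.30e-02] q [0.33 0.67 1.43 0.   1.04 0.3 ] t 18.6 w 0.0325 F [ 0.2  0.2 -1. ]
```

```bash
python3 -m handwheel '[{"fingers":-0.7,"x":0,"y":0.002,"z":-0.001,"spin":0},{"fingers":-0.7,"x":0,"y":0.004,"z":-0.001,"spin":0},{"fingers":-0.7,"x":0,"y":0.0055,"z":-0.001,"spin":0},{"fingers":-0.7,"x":0,"y":0.006,"z":-0.001,"spin":0},{"fingers":-0.7,"x":0,"y":0.006,"z":-0.001,"spin":0},{"fingers":0.2,"x":0,"y":0.006,"z":-0.001,"spin":0},{"fingers":0.2,"x":0,"y":0.006,"z":-0.001,"spin":0},{"fingers":0.2,"x":0,"y":0.006,"z":-0.001,"spin":0},{"fingers":0.2,"x":0,"y":0.006,"z":-0.001,"spin":0},{"fingers":0.2,"x":0,"y":0.006,"z":-0.001,"spin":0}]'; python3 rel.py .434 .260 .24 2
```

```text
time_s: 19.65
ee_pos: [0.584, 0.238, 0.0329]
eef_rot: [-1.571, 0.0, 0.033]
force: [-0.1, 0.8, -0.5]
grip_width: 0.0563
x -0.1492 y -0.2071 z 0.0269 spin -0.1 | pose [0.584  0.238  0.0329] rot [-1.571  0.     0.033] q [0.33 0.68 1.43 0.   1.03 0.3 ] t 19.6 w 0.0563 F [-0.1  0.8 -0.5]
```

```bash
python3 -m handwheel '[{"fingers":0.2,"x":0,"y":-0.03,"z":0,"spin":0},{"fingers":0.2,"x":0,"y":-0.07,"z":0,"spin":0},{"fingers":0.2,"x":0,"y":-0.12,"z":0,"spin":0},{"fingers":0.2,"x":0,"y":-0.17,"z":0,"spin":0},{"fingers":0.2,"x":-0.02,"y":-0.207,"z":0.005,"spin":0},{"fingers":0.2,"x":-0.055,"y":-0.207,"z":0.01,"spin":0},{"fingers":0.2,"x":-0.095,"y":-0.207,"z":0.018,"spin":0},{"fingers":0.2,"x":-0.13,"y":-0.207,"z":0.025,"spin":0},{"fingers":0.2,"x":-0.149,"y":-0.207,"z":0.027,"spin":0},{"fingers":0.2,"x":-0.149,"y":-0.207,"z":0.027,"spin":0}]'; python3 look.py w8;python3 rel.py .434 .283 .2 0
python3 - <<'E'
from wr import *
p,d,V,k=load('w7'); print('post base',cast(np.array([(537,358),(590,358),(542,395)])/1.5,V,k,0)*1000)
p,d,V,k=load('top0'); Y=world(d,V,k)[d>0]
for z in(.1,.2,.3,.4): 
    q=Y[(abs(Y[:,2]-z)<.04)&(Y[:,0]>.62)&(Y[:,0]<.9)&(Y[:,1]>.03)&(Y[:,1]<.2)]; print(z,len(q),(q.min(0)*1000).round() if len(q) else '',(q.max(0)*1000).round() if len(q) else '')
E
```

```text
time_s: 20.65
ee_pos: [0.4327, 0.2605, 0.2406]
eef_rot: [-1.57, -0.001, 0.034]
force: [-0.2, 0.5, 0.1]
grip_width: 0.0567
stray [366.  86.]
sq [360. 185.]
cup [347. 279.]
rtray [310. 369.]
roll [254. 227.]
box [256. 299.]
bottle [253. 161.]
x 0.0008 y 0.0405 z 0.0227 spin 1.9 | pose [0.434  0.2603 0.2405] rot [-1.57e+00 -1.00e-03  3.40e-02] q [ 0.47  0.19  1.62 -0.    1.33  0.43] t 20.7 w 0.0563 F [-0.2 -0.   0.1]
post base [[726.9760568  136.30039195   0.        ]
 [782.58205545 135.35793619   0.        ]
 [739.16761141  97.15510699   0.        ]]
0.1 698 [733.  48.  60.] [873. 133. 140.]
0.2 289 [733.  95. 160.] [740. 133. 240.]
0.3 542 [677.  30. 260.] [739. 132. 340.]
0.4 637 [734.  90. 360.] [752. 131. 440.]
```

View pics/w8m.png

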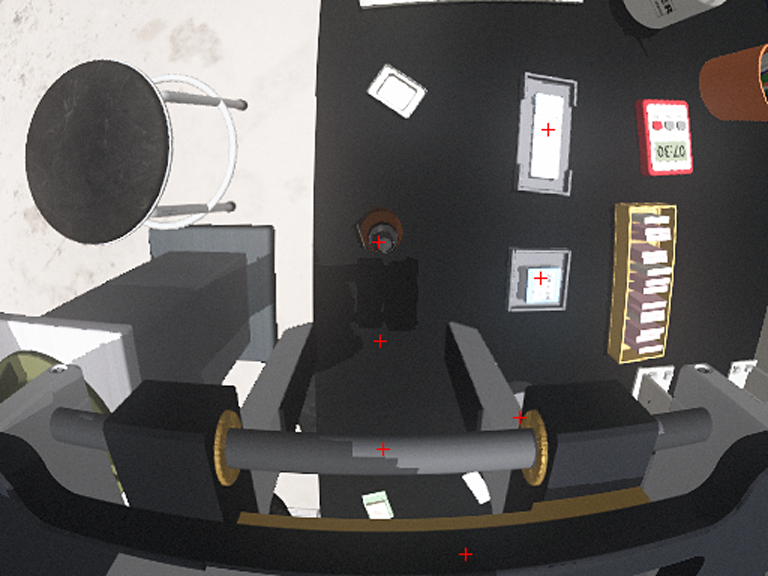

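The wrist view shows the bottle's bulb at (384,240), the box in the square tray at (544,286), the slides at (547,135). Casting these to check.

```bash
python3 - <<'E'
from wr import *
p,d,V,k=load('w8')
print('bulb',cast([(256,160)],V,k,.108)*1000)
X=cast(np.array([(509,249),(571,251),(570,310),(509,310)])/1.5,V,k,.012);print('sq',X.mean(0)*1000)
X=cast(np.array([(527,75),(577,79),(571,194),(517,187)])/1.5,V,k,.014);print('stray',X.mean(0)*1000)
rect('w8',(.584,.238),.023,thr=165,rad=.03); rect('w8',(.58,.374),.012,thr=200,rad=.07)
b=p[120:200,220:400,::-1]; cv2.imwrite('pics/c8.png',cv2.resize(b,(720,320),interpolation=2))
# dark cap/bulb outline
E
```

```text
bulb [[434.17981595 286.05383074 108.        ]]
sq [584.72297605 237.52622901  12.        ]
stray [579.96677582 374.49785948  14.        ]
w8 ctr 580.0 242.8 size 41x48 long 91.0 pix (360.40771484375, 185.73846435546875)
w8 ctr 578.6 372.5 size 77x28 long 88.9 pix (364.64166259765625, 90.37610626220703)
```

View pics/c8.png

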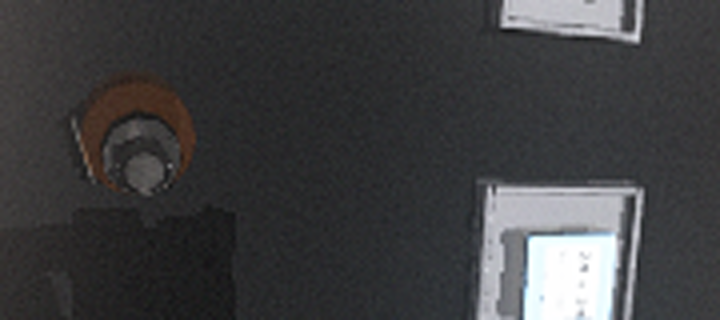

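```bash
python3 - <<'E'
from wr import *
p,d,V,k=load('w8')
print(cast([(256.2,163)],V,k,.108)*1000,cast([(255.5,157)],V,k,.081)*1000,cast([(254.6,152.5)],V,k,.06)*1000)
for t in('w7','w5'):
    p,d,V,k=load(t)
p,d,V,k=load('w5'); print('cup rim',cast(np.array([(427,16),(511,16),(469,55)])/1.5,V,k,.026)*1000)
p,d,V,k=load('w6'); print('cup rim w6',cast(np.array([(488,160),(582,165)])/1.5,V,k,.026)*1000)
p,d,V,k=load('w4'); print('cup rim w4',cast(np.array([(592,358),(558,320)])/1.5,V,k,.026)*1000)
E
python3 rel.py .434 .284 .1 0
```

```text
[[434.48928185 283.02392133 108.        ]] [[433.92898669 284.6652032   81.        ]] [[432.97951437 286.47329311  60.        ]]
cup rim [[547.4928381   82.95255529  26.        ]
 [612.37138651 102.16807624  26.        ]
 [585.59192974  59.07612058  26.        ]]
cup rim w6 [[541.51403992 107.25376446  26.        ]
 [612.16591312  85.16204005  26.        ]]
cup rim w4 [[613.17850765  97.15449116  26.        ]
 [576.57153672 133.07141817  26.        ]]
x 0.0008 y 0.1405 z 0.0237 spin 1.9 | pose [0.434  0.2603 0.2405] rot [-1.57e+00 -1.00e-03  3.40e-02] q [ 0.47  0.19  1.62 -0.    1.33  0.43] t 20.7 w 0.0563 F [-0.2 -0.   0.1]
```

```bash
python3 -m handwheel '[{"fingers":0.2,"x":0,"y":0.02,"z":0.018,"spin":2},{"fingers":0.2,"x":0,"y":0.05,"z":0.024,"spin":2},{"fingers":0.2,"x":0,"y":0.08,"z":0.024,"spin":2},{"fingers":0.2,"x":0,"y":0.11,"z":0.024,"spin":2},{"fingers":0.2,"x":0,"y":0.13,"z":0.024,"spin":2},{"fingers":0.2,"x":0,"y":0.145,"z":0.024,"spin":2},{"fingers":0.2,"x":0,"y":0.152,"z":0.024,"spin":2},{"fingers":0.2,"x":0,"y":0.154,"z":0.024,"spin":2},{"fingers":0.2,"x":0,"y":0.154,"z":0.024,"spin":2},{"fingers":0.2,"x":0,"y":0.154,"z":0.024,"spin":2}]' 20
python3 rel.py .434 .2845 .0865 0
```

```text
time_s: 21.7
ee_pos: [0.434, 0.2842, 0.0867]
eef_rot: [-1.57, -0.001, -0.002]
force: [-0.1, 0.0, -0.6]
grip_width: 0.0566
x 0.0000 y 0.0002 z 0.0003 spin -0.1 | pose [0.434  0.2842 0.0867] rot [-1.57e+00 -1.00e-03 -2.00e-03] q [0.51 0.39 1.75 0.   1.   0.51] t 21.7 w 0.0566 F [-0.1  0.  -0.6]
```

```bash
python3 -m handwheel '[{"fingers":-0.4,"x":0,"y":0,"z":0,"spin":0},{"fingers":-0.4,"x":0,"y":0,"z":0,"spin":0},{"fingers":-0.4,"x":0,"y":0,"z":0,"spin":0},{"fingers":-0.6,"x":0,"y":0,"z":0,"spin":0},{"fingers":-0.8,"x":0,"y":0,"z":0,"spin":0},{"fingers":-0.9,"x":0,"y":0,"z":0,"spin":0},{"fingers":-0.9,"x":0,"y":0,"z":0,"spin":0},{"fingers":-0.9,"x":0,"y":0,"z":0,"spin":0},{"fingers":-0.9,"x":0,"y":0,"z":0,"spin":0},{"fingers":-0.9,"x":0,"y":0,"z":0,"spin":0}]' 25
python3 -m handwheel '[{"fingers":-0.9,"x":0,"y":-0.01,"z":0,"spin":0},{"fingers":-0.9,"x":0,"y":-0.025,"z":0,"spin":0},{"fingers":-0.9,"x":0,"y":-0.045,"z":0,"spin":0},{"fingers":-0.9,"x":0,"y":-0.065,"z":0,"spin":0},{"fingers":-0.9,"x":0,"y":-0.085,"z":0,"spin":0},{"fingers":-0.9,"x":0,"y":-0.1,"z":0,"spin":0},{"fingers":-0.9,"x":0,"y":-0.11,"z":0,"spin":0},{"fingers":-0.9,"x":0,"y":-0.115,"z":0,"spin":0},{"fingers":-0.9,"x":0,"y":-0.115,"z":0,"spin":0},{"fingers":-0.9,"x":0,"y":-0.115,"z":0,"spin":0}]' 25
python3 rel.py .581 .095 .2 0
```

```text
time_s: 22.7
ee_pos: [0.4335, 0.2841, 0.086]
eef_rot: [-1.571, -0.0, -0.002]
force: [0.4, -0.3, 2.4]
grip_width: 0.0223
time_s: 23.7
ee_pos: [0.4332, 0.2839, 0.2003]
eef_rot: [-1.571, 0.001, -0.002]
force: [-0.4, -0.3, 0.2]
grip_width: 0.0219
x 0.1482 y 0.0003 z -0.1886 spin -0.1 | pose [0.4332 0.2839 0.2003] rot [-1.571e+00  1.000e-03 -2.000e-03] q [ 0.51  0.25  1.64 -0.    1.25  0.51] t 23.7 w 0.0219 F [-0.4 -0.3  0.2]
```

```bash
python3 -m handwheel '[{"fingers":-0.9,"x":0.007,"y":0,"z":-0.008,"spin":0},{"fingers":-0.9,"x":0.022,"y":0,"z":-0.027,"spin":0},{"fingers":-0.9,"x":0.042,"y":0,"z":-0.053,"spin":0},{"fingers":-0.9,"x":0.063,"y":0,"z":-0.08,"spin":0},{"fingers":-0.9,"x":0.084,"y":0,"z":-0.107,"spin":0},{"fingers":-0.9,"x":0.105,"y":0,"z":-0.134,"spin":0},{"fingers":-0.9,"x":0.124,"y":0,"z":-0.159,"spin":0},{"fingers":-0.9,"x":0.138,"y":0,"z":-0.177,"spin":0},{"fingers":-0.9,"x":0.145,"y":0,"z":-0.186,"spin":0},{"fingers":-0.9,"x":0.147,"y":0,"z":-0.189,"spin":0}]'; python3 look.py w9; python3 rel.py .58 .095 .0905 0
python3 - <<'E'
from wr import *
snap('scene','s9'); a=cv2.imread('pics/w9m.png'); b=cv2.imread('pics/s9.png')
cv2.imwrite('pics/c9.png',np.hstack([a[100:500,150:620],cv2.resize(b[100:300,100:265],(330,400),interpolation=2)]))
E
```

```text
time_s: 24.7
ee_pos: [0.5803, 0.0937, 0.2003]
eef_rot: [-1.571, 0.001, -0.003]
force: [-0.0, 0.9, -0.1]
grip_width: 0.0219
sq [257.  50.]
cup [254. 174.]
rtray [238. 320.]
roll [131. 106.]
box [145. 206.]
bottle [98.  4.]
x -0.0002 y 0.1100 z 0.0009 spin -0.2 | pose [0.5802 0.0941 0.2005] rot [-1.571e+00  1.000e-03 -3.000e-03] q [0.1  0.4  1.44 0.   1.3  0.1 ] t 24.8 w 0.0219 F [ 0.3  0.3 -0.8]
```

View pics/c9.png

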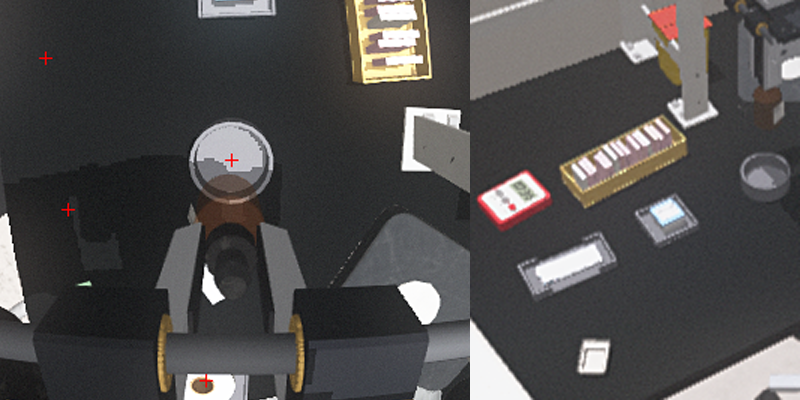

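The wrist crop shows the cup rim centred at (231,161), on the marker (581,96 mm). The bottle is upright in the jaws, and the scene crop shows slides and box in their trays. Lower the bottle.

```bash
python3 -m handwheel '[{"fingers":-0.9,"x":0.001,"y":0.01,"z":0.001,"spin":0},{"fingers":-0.9,"x":0.001,"y":0.03,"z":0.001,"spin":0},{"fingers":-0.9,"x":0.001,"y":0.05,"z":0.001,"spin":0},{"fingers":-0.9,"x":0.001,"y":0.07,"z":0.001,"spin":0},{"fingers":-0.9,"x":0.001,"y":0.085,"z":0.001,"spin":0},{"fingers":-0.9,"x":0.001,"y":0.095,"z":0.001,"spin":0},{"fingers":-0.9,"x":0.001,"y":0.1,"z":0.001,"spin":0},{"fingers":-0.9,"x":0.001,"y":0.104,"z":0.001,"spin":0},{"fingers":-0.9,"x":0.001,"y":0.106,"z":0.001,"spin":0},{"fingers":-0.9,"x":0.001,"y":0.106,"z":0.001,"spin":0}]'; python3 rel.py .581 .0955 .09 0
```

```text
time_s: 25.8
ee_pos: [0.5812, 0.0957, 0.0952]
eef_rot: [-1.571, -0.0, -0.002]
force: [-0.3, -0.2, -0.6]
grip_width: 0.022
x -0.0002 y 0.0052 z -0.0002 spin -0.1 | pose [0.5812 0.0957 0.0952] rot [-1.571 -0.    -0.002] q [0.1  0.52 1.53 0.   1.09 0.1 ] t 25.8 w 0.0220 F [-0.3 -0.2 -0.6]
```

```bash
python3 -m handwheel '[{"fingers":-0.9,"x":0,"y":0.002,"z":0,"spin":0},{"fingers":-0.9,"x":0,"y":0.003,"z":0,"spin":0},{"fingers":-0.9,"x":0,"y":0.004,"z":0,"spin":0},{"fingers":-0.9,"x":0,"y":0.005,"z":0,"spin":0},{"fingers":-0.9,"x":0,"y":0.005,"z":0,"spin":0},{"fingers":-0.9,"x":0,"y":0.005,"z":0,"spin":0},{"fingers":-0.9,"x":0,"y":0.005,"z":0,"spin":0},{"fingers":-0.9,"x":0,"y":0.005,"z":0,"spin":0},{"fingers":-0.9,"x":0,"y":0.005,"z":0,"spin":0},{"fingers":-0.9,"x":0,"y":0.005,"z":0,"spin":0}]'; python3 rel.py .581 .0955 .09 0
```

```text
time_s: 26.8
ee_pos: [0.5811, 0.0957, 0.0901]
eef_rot: [-1.571, -0.0, -0.002]
force: [0.6, 0.1, 1.5]
grip_width: 0.0219
x -0.0001 y 0.0001 z -0.0002 spin -0.1 | pose [0.5811 0.0957 0.0901] rot [-1.571 -0.    -0.002] q [ 0.1   0.52  1.54 -0.    1.08  0.1 ] t 26.8 w 0.0219 F [0.6 0.1 1.5]
```

Touching the floor (+1.5 N). Release, then retreat straight up.

```bash
python3 -m handwheel '[{"fingers":-0.4,"x":0,"y":0,"z":0,"spin":0},{"fingers":-0.4,"x":0,"y":0,"z":0,"spin":0},{"fingers":-0.2,"x":0,"y":0,"z":0,"spin":0},{"fingers":0,"x":0,"y":0,"z":0,"spin":0},{"fingers":0.2,"x":0,"y":0,"z":0,"spin":0},{"fingers":0.2,"x":0,"y":0,"z":0,"spin":0},{"fingers":0.2,"x":0,"y":0,"z":0,"spin":0},{"fingers":0.2,"x":0,"y":0,"z":0,"spin":0},{"fingers":0.2,"x":0,"y":-0.015,"z":0,"spin":0},{"fingers":0.2,"x":0,"y":-0.04,"z":0,"spin":0}]'
python3 -m handwheel '[{"fingers":0.2,"x":0,"y":-0.03,"z":0,"spin":0},{"fingers":0.2,"x":0,"y":-0.06,"z":0,"spin":0},{"fingers":0.2,"x":0,"y":-0.09,"z":0,"spin":0},{"fingers":0.2,"x":-0.03,"y":-0.1,"z":0,"spin":0},{"fingers":0.2,"x":-0.07,"y":-0.1,"z":0,"spin":0},{"fingers":0.2,"x":-0.11,"y":-0.1,"z":0,"spin":0},{"fingers":0.2,"x":-0.15,"y":-0.1,"z":-0.02,"spin":0},{"fingers":0.2,"x":-0.18,"y":-0.1,"z":-0.04,"spin":0},{"fingers":0.2,"x":-0.19,"y":-0.1,"z":-0.05,"spin":0},{"fingers":0.2,"x":-0.19,"y":-0.1,"z":-0.05,"spin":0}]'
python3 look.py w10; python3 - <<'E'
from wr import *
snap('scene','s10'); snap('top','t10'); b=cv2.imread('pics/s10.png'); t=cv2.imread('pics/t10.png'); w=cv2.imread('pics/w10m.png')
cv2.imwrite('pics/c10.png',np.vstack([np.hstack([cv2.resize(b[120:300,100:370],(435,290),interpolation=2),cv2.resize(w,(365,290))]),cv2.resize(t[140:240,110:390],(800,286),interpolation=2)]))
for tag in('s10','t10'):
    p,d,V,k=load(tag); Y=world(d,V,k)
    for n,c,lo,hi in(('bulb',(.581,.095),.085,.118),('body',(.581,.095),.03,.066),('box',(.584,.238),.018,.03),('roll',(.552,-.124),.022,.035),('slides',(.58,.374),.009,.016)):
        s=(d>0)&(np.hypot(Y[...,0]-c[0],Y[...,1]-c[1])<.045)&(Y[...,2]>lo)&(Y[...,2]<hi)
        if n in('box','slides','roll'): s&=p.min(-1)>130
        q=Y[s]*1000; print(tag,n,len(q),np.median(q,0).round(1) if len(q) else '',(((np.percentile(q,3,0)+np.percentile(q,97,0))/2).round(1)) if len(q) else '', round(np.percentile(q[:,2],97),1) if len(q) else '')
E
```

```text
time_s: 27.8
ee_pos: [0.5804, 0.0957, 0.13]
eef_rot: [-1.571, 0.002, -0.002]
force: [0.2, 0.7, 0.3]
grip_width: 0.0571
time_s: 28.8
ee_pos: [0.3907, 0.0455, 0.2312]
eef_rot: [-1.571, -0.002, -0.003]
force: [0.4, 0.4, 0.8]
grip_width: 0.0562
sq [395.  30.]
cup [397. 134.]
rtray [360. 279.]
roll [290.  63.]
box [294. 163.]
s10 bulb 51 [577.   97.3 101. ] [577.5  97.1  98.7] 111.7
s10 body 167 [569.4 100.2  49.5] [573.   95.7  47.6] 63.8
s10 box 131 [581.6 236.4  22.7] [583.2 237.1  23. ] 26.9
s10 roll 101 [ 559.8 -105.8   27.5] [ 552.2 -111.1   27.7] 31.2
s10 slides 247 [577.5 374.4  11.6] [577.5 373.5  12. ] 14.6
t10 bulb 42 [578.6  95.3 104. ] [579.1  95.   98. ] 110.3
t10 body 117 [569.9  97.4  52.3] [575.1  96.2  46.1] 59.9
t10 box 171 [582.8 237.7  22.3] [583.1 237.8  22. ] 25.2
t10 roll 451 [ 551.4 -120.4   26.6] [ 551.  -120.5   26.4] 29.8
t10 slides 293 [578.2 374.5  11.2] [578.2 374.3  11.6] 14.1
```

View pics/c10.png

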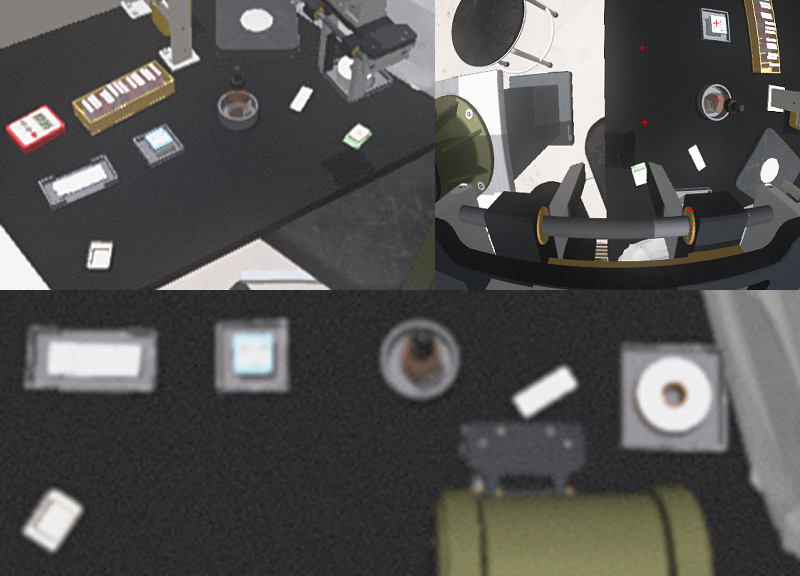

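The final picture shows all four things in their holders. The bottle is upright in the cup, the mould and cassette are still in place, and the arm is clear.

```bash
python3 -c "
from station import workorder; print(workorder.hand_in())"
```

```text
the job is handed in; nothing more can be done
None
```

All four things are in their holders and the job was handed in at about 29 s of the 109 s allowed. No verdict was reported.

I placed the slides first, then the label roll, then the cover-glass box. The dropper bottle went last, held upright by its cap.

| Thing | Final position (mm) | Holder centre (mm) | Top height (mm) |
|---|---|---|---|
| Slides | (578, 374) | (580, 375) | 11–12 |
| Cover-glass box | (583, 237.5) | (584, 238) | 22–23 |
| Label roll | (551, −120.5) | (551.5, −126) | 26–28 |
| Bottle | (578, 96) | (581, 95.5) | about 111 |

- **Fit:** These positions are within tolerance, and the top heights match each thing resting on its holder's floor.
- **Upright and released:** The bottle's bulb and body line up, so it stands upright. The gripper is open and clear of everything.
- **Left alone:** The mould and cassette looked untouched in the last pictures. I did not re-measure either one.
- **Disagreements:** The scene camera's reading of the roll, (552, −111), was biased because the arm partly hid it, so I used the top view. One wrist reading of the box, (580, 243), was wrong because its mask ran into the tray; the other two views agree with each other.

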